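Clamp the flask in the bench press

ROBOT

A 7-joint arm with a two-finger parallel gripper is mounted at the origin on the work surface. World frame = base frame: x ahead of the robot, y to its left, z up, the work surface at z = 0. Lengths are in m, angles in rad, forces in N, time in s.
With the tool pointing down it reaches from about 0.4 to 0.85 m from the base axis. Payload 10.4 kg.
Tool frame: the origin (TCP) lies on the centre line of the jaws, within the pads' length; the fingertips stand 8 mm ahead of it and the grasp point (between the pads) lies 11 mm behind it (r.finger_overhang is the distance from the TCP to the fingertips, in m); z points along the fingers, y is the line along which they close (so a half turn about z gives the same grasp; the last joint's range is limited). The gripper opens to 87 mm and grips with 3 to 60 N. Pads are 19 mm wide; open, the fingers measure 117 mm over their backs; the gripper's body (75 mm by 190 mm) begins 51 mm behind the grasp point.
Start: joints at [1.24, 0.332, -0.065, 1.46, 0.022, 1.35, -0.088], TCP at [0.189, -0.596, 0.191] pointing down, gripper open.
Joint ranges: [-2.6, 2.6], [-0.5, 2.12], [-1.47, 1.34], [0.16, 2.42], [-1.27, 4.41], [0.06, 2.06], [-2.6, 2.6]. Speed limits (rad/s): [2.22, 2.22, 2.79, 2.79, 3.14, 3.14, 3.14].

INTERFACE

Orientations are given as a unit quaternion [x, y, z, w].
In Python, from bench import r, vision gives the robot as it stands.
- The arm moves only by the tool drive_tool, never from a script. Its argument "series" is a list of rows, each a list of 2 entries, a list of its own where there are three numbers: the shift along the world's x, y, z in cm, then the turn about the world's z in degrees. A call has exactly 10 rows; each row shifts and turns the commanded pose from where the row before left it; what a row does not reach is not made up. A row lasts 1/8 s, in which the tool goes at most 62.5 mm and 10.7 degrees, less where a joint would pass 70% of its speed; a pose out of reach is approached as far as the arm can. A call with a gripper value outside its range is refused whole. "hand" is the closure, from 0 (fully open) to 1 (shut), set as the call begins (left out, the last holds). The fingers move at their own pace and stop on an object; "newtons" is the grip in N (left out, the last holds). Time passes only in rows, so rows that do not move let the fingers close, or fill a call up. It gives the time, the measured TCP pose, the force, the opening and the grip force at its end, in the units of the state.
- r.read_state(): the state, without advancing time (a new reading comes with each control period).
- vision.camera(name): name is "side" or "top" or "wrist"; returns a dict with "color" (420x560x3 uint8, red, green, blue), "intrinsics" (3x3 intrinsics, pixels), "R" (3x3) and "t" (3): a world point X has camera coordinates R X + t; the wrist camera has in their place "mount" (4x4, takes a point from camera to tool coordinates, whose origin is the TCP and whose axes are the flange's). Camera axes: x right, y down, z forward; pixel columns grow to the right and rows downward; lengths in m; the calibration is good to about 2 mm. A picture is of the moment at which its call begins: read the wrist's pose just before it. There is no depth.
- r.close_job(): hands the job in; it is judged then, once.
The state is a dict: "time": time; "joint_positions": joint angles; "joint_vel": joint speeds; "joint_torque": joint torques, N m; "ee_pos": TCP position; "eef_rot": TCP orientation; "ft_force": force on the tool from outside, world axes, zero at the start; "torque": the same for the moment, N m; "width": finger opening in m; "grip_force": force on a finger pad.
Only numpy, scipy, OpenCV 4.12 (cv2) and the standard library are available. Lean on these libraries where they do the work, as an engineer would, in place of code of your own. Each camera call takes 0.05 s, during which the arm holds its last target. There are 200 camera calls.

TASK

A metal moulding flask stands part-way out of the small bench press. Slide it in gently by its handle until it rests fully home against the back stop, then screw the black knob on top down (clockwise) until the sprung foot bears on the flask with about 20 N, letting your grip ride down with the knob so that it is never pushed or pulled hard along its axis. Let go, and leave the bowl, bottle and tray alone.

Things in the scene. Friction and masses are not known exactly. Their poses are not given: they have to be found in the camera images.
- press: Grey bench press, fixed. Origin on the bench under the screw axis; the flask slides in along its +x between guides 76 mm apart, 8 mm high. Base 220 x 150 x 14 mm (x -150 to 70). Columns at y = +-60 mm carry a bridge 36 mm deep, 148 wide, top z = 116 mm (brass nut to 121). The foot (32 mm diameter) hangs under it, 6 to 20 mm above the home flask's top: this gap varies, unmeasured.
- backstop: Steel block 70 mm wide, 24 mm high on the press base; its front face lies 45 mm behind the screw axis (x = +45 mm in the press frame). Pushing the flask against it must stay below 30 N. Same origin and axes as press.
- spindle: Screw, 14 mm diameter, knob on top, foot below; origin at the bar's lower end, on the axis. Sinks 6.37 mm per rad of knob turn, without turning itself, and stays where left. The foot is sprung, 6 N per mm over 11 mm: 3.3 mm of travel after touching gives 20 N. The foot's load on the flask must end at 13 to 27 N; over 40 N is damage.
- flask_center (a point): Centre of the flask's body, a brass box 90 (x) x 70 (y) x 40 mm high, standing on the press base (its top 54 mm over the bench), about 0.5 kg, 2 to 8 N of drag when slid. Axes as the press: x points into the press. When it is home against the back stop this point lies on the spindle axis (x = 0 in the press frame).
- flask_handle (a point): Grip point on the flask's handle, a level steel bar 14 mm wide (y) and 16 mm high, reaching out from the flask's front towards -x; this point is 90 mm in front of the flask's centre and 38 mm over the bench, the bar's end 26 mm further out. Can be pinched from above across its width.
- knob_center (a point): Centre of the black fluted round knob, 40 mm diameter, 28 mm high, upright axis; about 174 mm over the bench with the screw fully up, sinking with the spindle (down to about 147 mm). Can be gripped across any diameter from above and regripped as needed.
- knob_turn (a joint): Knob angle, rad, 0 to 6, growing clockwise seen from above. Starts at 0 to 0.5; about 1.4 to 3.7 rad more is needed, in several grasps. Constant friction 0.2 N m; each 10 N of foot load adds 0.064 N m, so at 20 N the moment is 0.13 N m above that of the free knob. At rest the friction may be left either way round: compare readings taken in the same manner.
- knob_play (a joint): Axial give of the knob on its spindle, m, positive up: centred by a spring of 6 N per mm. Its size must stay below 2.5 mm (15 N pushed or pulled along the axis); a grip that does not sink with the knob exceeds it.
- bowl: Blue mixing bowl, 100 mm across, 55 mm high, beside the press; leave alone. Origin under its centre.
- bottle: White bottle, 44 mm diameter, 100 mm high; leave alone. Origin under its centre.
- tray: Small steel impression tray, about 105 x 60 x 16 mm, lying flat; leave alone. Origin under its broad part.
Things that resemble listed ones, but are neither listed nor needed, are in the scene too. What is meant by the part that bears flask_center is not pink or white, and is the larger of those in its own colour.

How it is judged:
On the way, in this order (a step that is already met when the one before it is completed fails the run):
1. the flask is fully home against the back stop (within 2.5 mm) before the foot bears on it (x of flask_center in the frame of press above -0.0025 m and contact force between spindle and flask below 1 N), for 0.2 s.
2. the foot bears on the flask with 13 to 27 N (contact force between spindle and flask between 13 and 27 N), for 0.2 s.
At the end, for the whole second after the job is handed in: The flask is home within 2.5 mm of the back stop, the foot bears on it with 13 to 27 N, and flask and knob are at rest (all of step 2 and x of flask_center in the frame of press above -0.0025 m and linear speed of flask below 0.01 m/s and velocity of joint knob_turn between -0.05 and 0.05 rad/s); the robot touches nothing.
It fails at once if the knob is pushed or pulled along its axis by more than 15 N (2.5 mm of its sprung play) (value of joint knob_play above 0.0025 m or value of joint knob_play below -0.0025 m).
It fails at once if the foot presses on the flask with more than 40 N (contact force between spindle and flask above 40 N).
It fails at once if the flask is rammed against the back stop with more than 30 N (contact force between flask and backstop above 30 N).
It fails at once if bowl, bottle or tray is moved more than 20 mm (distance of any of bowl, bottle, tray from where it was at the start of the episode above 0.02 m).
It also fails if it takes over 67 s, if anything falls off the work surface, if the arm or the gripper's body presses on something with over 40 N, if the wrist force passes 120 N, or if a joint passes its speed limit or range.

## Working session

There is one attempt and no reset: what is moved stays moved. The work goes in short steps, Python scripts to look and compute and a tool call to move; the robot and the scene stay as the last step left them, time stands still between calls to the robot, and variables do not carry over. Pictures are saved under pics/ and viewed, at most 10 in all, crops included, and the job is handed in when it is done.

Besides the shell and the picture viewer there is one more tool, called as name([rows], argument=value, ...), one row to a line, values as JSON. drive_tool: Moves the arm, as the interface text tells. Its arguments: {"type":"object","properties":{"series":{"type":"array"},"hand":{"type":"number"},"newtons":{"type":"number"}},"required":["series"]}

```bash
ls; mkdir -p pics; cat > h.py <<'E'
import numpy as np, cv2
from bench import r, vision
def snap(n,f):
    d=vision.camera(n); cv2.imwrite('pics/'+f,d['color'][:,:,::-1]); return d
E
python3 - <<'E'
from h import *
s=r.read_state(); print({k:np.round(v,3) for k,v in s.items()}, r.finger_overhang)
a=snap('top','top0.png'); b=snap('side','side0.png')
cv2.imwrite('pics/both0.png',cv2.resize(np.vstack([a['color'],b['color']])[:,:,::-1],None,fx=.7,fy=.7)) 
for d in(a,b): print(np.round(d['intrinsics'],1).tolist(),np.round(d['R'],3).tolist(),np.round(d['t'],3), -d['R'].T@d['t'])
E
```

```text
pics
{'time': np.float64(0.0), 'joint_positions': array([ 1.24 ,  0.333, -0.065,  1.461,  0.022,  1.35 , -0.089]), 'joint_vel': array([-0.004, -0.   , -0.001,  0.002,  0.   ,  0.001, -0.001]), 'joint_torque': array([ 0.0000e+00, -6.2326e+01,  2.5000e-02, -3.8990e+01, -6.1000e-02,
        4.0000e-02,  0.0000e+00]), 'ee_pos': array([ 0.189, -0.595,  0.19 ]), 'eef_rot': array([ 0.988,  0.153, -0.   , -0.001]), 'ft_force': array([ 0.087, -0.055, -0.616]), 'torque': array([-0.029,  0.039, -0.009]), 'grip_force': np.float64(0.0), 'width': np.float64(0.087)} 0.008
[[480.9, 0.0, 278.6], [0.0, 480.9, 217.9], [0.0, 0.0, 1.0]] [[-0.019, -1.0, -0.004], [-0.992, 0.019, -0.128], [0.129, 0.001, -0.992]] [0.063 0.564 1.028] [0.42816492 0.05032439 1.09260917]
[[472.8, 0.0, 278.8], [0.0, 472.8, 211.4], [0.0, 0.0, 1.0]] [[-0.768, -0.641, -0.003], [-0.38, 0.459, -0.803], [0.516, -0.616, -0.596]] [0.468 0.271 0.778] [0.06151304 0.65412892 0.68282882]
```

View pics/top0.png

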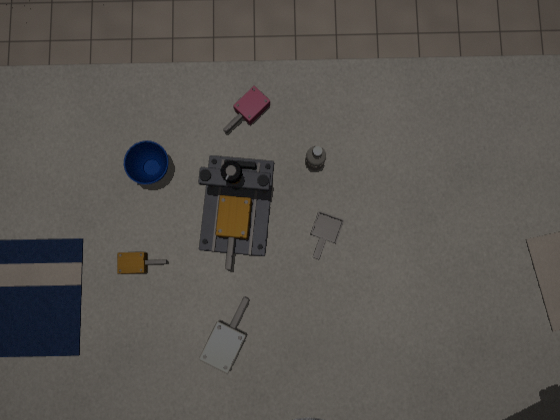

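View pics/side0.png

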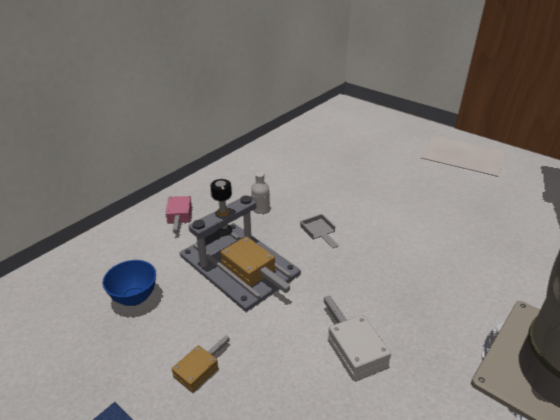

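The four flask-like things in the top view are the orange one in the press (234,217), a small orange one (131,263), a pink one (252,105) and a white one (224,346). The orange one in the press fits: it isn't pink or white, and it's the larger of the two orange ones. The knob is at (231,172), bowl at (147,163), bottle at (316,157) and tray at (326,228). I'll confirm with an enlarged crop.

```bash
python3 - <<'E'
from h import *
a=cv2.imread('pics/top0.png')[145:285,180:300]; b=cv2.imread('pics/side0.png')[165:315,165:310]
a=cv2.convertScaleAbs(cv2.resize(a,(480,560),interpolation=cv2.INTER_CUBIC),alpha=2)
cv2.imwrite('pics/crop0.png',a)
E
```

```text
(no output)
```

View pics/crop0.png

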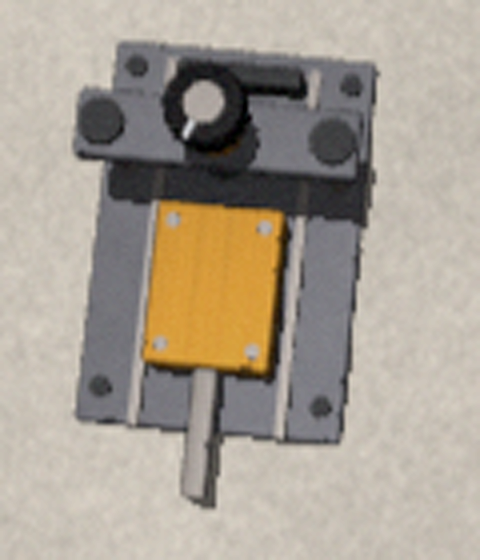

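The crop confirms the large orange flask, with its handle pointing to −x of the press. Base corners are at crop (118,42), (377,63), (342,443), (76,420), and the flask's top corners are clear too. I'll fit the poses from these.

```bash
python3 - <<'E'
from h import *
from scipy.optimize import least_squares
d=vision.camera('top');K,R,t=d['intrinsics'],d['R'],d['t']
px=lambda L:np.array(L)/4+[180,145]-.4
def proj(X): c=X@R.T+t; p=c@K.T; return p[:,:2]/p[:,2:]
def place(p,L): L=np.array(L,float);c,s=np.cos(p[2]),np.sin(p[2]);return np.c_[p[0]+c*L[:,0]-s*L[:,1],p[1]+s*L[:,0]+c*L[:,1],L[:,2]]
base=[(.07,.075,.014),(.07,-.075,.014),(-.15,-.075,.014),(-.15,.075,.014)]
pb=px([(118,42),(377,63),(342,443),(76,420)])
br=[(.018,.074,.116),(.018,-.074,.116),(-.018,-.074,.116),(-.018,.074,.116)]
pr=px([(83,88),(365,112),(357,180),(76,155)])
fl=[(.045,.035,.054),(.045,-.035,.054),(-.045,-.035,.054),(-.045,.035,.054)]
pf=px([(158,203),(287,212),(270,376),(142,360)])
for n,L,P in(('base',base,pb),('bridge',br,pr),('both',base+br,np.vstack([pb,pr])),('flask',fl,pf)):
    s=least_squares(lambda p:(proj(place(p,L))-P).ravel(),[.55,.13,0]); print(n,s.x,np.abs(s.fun).max())
def ray(u,z):
    v=R.T@np.linalg.inv(K)@np.r_[u,1]; o=-R.T@t; return o+v*(z-o[2])/v[2]
print('knob',ray(px((205,100)),.186), 'hend',ray(px((198,497)),.046))
E
```

```text
base [ 0.64022386  0.1422128  -0.10664437] 0.4573087152038795
bridge [ 0.63970728  0.14122916 -0.10872248] 0.5513622594898493
both [ 0.63994086  0.14164717 -0.10814977] 0.6381185889222252
flask [ 0.56785875  0.15078802 -0.11170102] 0.8297485870560024
knob [0.64120867 0.14186715 0.186     ] hend [0.45455672 0.16114762 0.046     ]
```

drive_tool([
  [[3.2, 3.6, 0], 9],
  [[3.2, 3.6, 0], 9],
  [[3.2, 3.6, 0], 9],
  [[3.2, 3.6, 0], 9],
  [[3.2, 3.6, 0], 9],
  [[3.2, 3.6, 0], 9],
  [[3.2, 3.6, 0], 9],
  [[3.2, 3.6, 0], 9],
  [[3.2, 3.6, 0], 9],
  [[3.2, 3.6, 0], 9],
], hand=0, newtons=15)

```text
time: 1.4
ee_pos: [0.5101, -0.2344, 0.1912]
eef_rot: [0.588, 0.809, -0.0, -0.0]
ft_force: [0.2, -0.5, -1.0]
width: 0.087
grip_force: 0.0
```

drive_tool([
  [[-0.4, 4.4, 0], 7.3],
  [[-0.4, 4.4, 0], 7.3],
  [[-0.4, 4.4, 0], 7.3],
  [[-0.4, 4.4, 0], 7.3],
  [[-0.4, 4.4, 0], 7.3],
  [[-0.4, 4.4, 0], 7.3],
  [[-0.4, 4.4, 0], 7.3],
  [[-0.4, 4.4, 0], 7.3],
  [[-0.4, 4.4, 0], 7.7],
  [[0, 0, 0], 0],
])

```text
time: 2.65
ee_pos: [0.4722, 0.164, 0.1914]
eef_rot: [0.051, 0.999, 0.001, -0.0]
ft_force: [0.7, -0.5, 0.4]
width: 0.0872
grip_force: 0.0
```

```bash
cat >> h.py <<'E'
from scipy.spatial.transform import Rotation as Ro
def st():
    s=r.read_state(); x=Ro.from_quat(s['eef_rot']).as_matrix()
    print('t',s['time'],'p',np.round(s['ee_pos'],4),'yaw',np.round(np.degrees(np.arctan2(x[1,0],x[0,0])),2),'tilt',np.round(x[:2,2],3),'q',np.round(s['joint_positions'],2),'F',np.round(s['ft_force'],1),'T',np.round(s['torque'],3),'w',s['width'],s['grip_force'])
    return s,x
E
python3 - <<'E'
from h import *
st()
d=snap('wrist','w1.png'); print(d['mount'],d['intrinsics'])
E
```

```text
t 2.65 p [0.4722 0.164  0.1914] yaw 174.16 tilt [-0.     0.001] q [ 0.45  0.14 -0.94  1.74  0.12  1.31  0.96] F [ 0.7 -0.5  0.4] T [ 0.106 -0.182  0.056] w 0.08718716439053485 0.0
[[ 5.31616517e-04 -9.54826520e-01 -2.97163312e-01  8.16103654e-02]
 [ 9.99999846e-01  4.60030659e-04  3.10828955e-04 -3.96954685e-04]
 [-1.60083495e-04 -2.97163431e-01  9.54826617e-01 -1.93295279e-01]
 [ 0.00000000e+00  0.00000000e+00  0.00000000e+00  1.00000000e+00]] [[335.20161982   0.         281.03509086]
 [  0.         335.20161982 205.45821313]
 [  0.           0.           1.        ]]
```

View pics/w1.png

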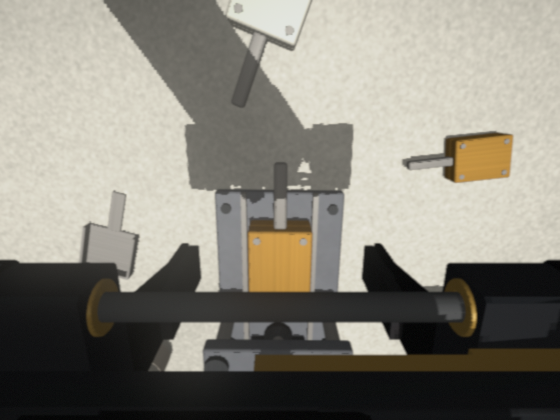

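The wrist view shows the handle running from (280,163) at its end to the flask's front at (279,228). The press base corners are at (217,191) and (343,191).

```bash
cat >> h.py <<'E'
def wray(d,s,x,u,z):
    M=d['mount'];v=x@M[:3,:3]@np.linalg.inv(d['intrinsics'])@np.r_[u,1];o=s['ee_pos']+x@M[:3,3];return o+v*(z-o[2])/v[2]
E
python3 - <<'E'
from h import *
s,x=st(); d=vision.camera('wrist')
for u,z in (((280.5,163.5),.046),((279.5,228),.046),((217,191),.014),((343,191),.014),((249,232),.054),((311,232),.054)): print(u,wray(d,s,x,u,z))
E
```

```text
t 2.7 p [0.4728 0.1616 0.1912] yaw 173.89 tilt [-0.  0.] q [ 0.45  0.14 -0.94  1.75  0.12  1.31  0.96] F [ 0.2 -0.2  0.3] T [ 0.041 -0.16  -0.009] w 0.08716884640517093 0.0
(280.5, 163.5) [0.45182367 0.1630817  0.046     ]
(279.5, 228) [0.52152753 0.15453456 0.046     ]
(217, 191) [0.48129124 0.08696061 0.014     ]
(343, 191) [0.49655634 0.23005527 0.014     ]
(249, 232) [0.5195357  0.12231043 0.054     ]
(311, 232) [0.52650124 0.1875676  0.054     ]
```

drive_tool([
  [[0, 0, -3], 0],
  [[0, 0, -3], 0],
  [[0, 0, -3], 0],
  [[0, 0, -3], 0],
  [[0, 0, -2], 0],
  [[0, 0, -1], 0],
  [[0, 0, -0.9], 0],
  [[0, 0, 0], 0],
  [[0, 0, 0], 0],
  [[0, 0, 0], 0],
])

```text
time: 4.0
ee_pos: [0.4738, 0.1605, 0.0328]
eef_rot: [0.055, 0.999, 0.0, 0.0]
ft_force: [-0.1, -0.2, -0.2]
width: 0.0871
grip_force: 0.0
```

drive_tool([
  [[0, 0, 0], 0],
  [[0, 0, 0], 0],
  [[0, 0, 0], 0],
  [[0, 0, 0], 0],
  [[0, 0, 0], 0],
  [[0, 0, 0], 0],
  [[0, 0, 0], 0],
  [[0, 0, 0], 0],
  [[0, 0, 0], 0],
  [[0, 0, 0], 0],
], hand=1, newtons=15)

```text
time: 5.25
ee_pos: [0.4734, 0.1604, 0.0323]
eef_rot: [0.055, 0.999, 0.0, -0.0]
ft_force: [-0.5, -0.0, -0.7]
width: 0.0019
grip_force: 0.0
```

The jaws closed on nothing, so I'll look.

```bash
python3 - <<'E'
from h import *
st()
a=vision.camera('wrist')['color']; b=vision.camera('side')['color'][165:330,165:330]; c=vision.camera('top')['color'][130:290,170:310]
im=np.hstack([cv2.resize(b,(400,400)),cv2.resize(c,(400,400))])
cv2.imwrite('pics/miss.png',cv2.convertScaleAbs(im[:,:,::-1],alpha=1.5))
cv2.imwrite('pics/w2.png',a[:,:,::-1])
E
```

```text
t 5.25 p [0.4734 0.1604 0.0323] yaw 173.73 tilt [0. 0.] q [ 0.36  0.34 -0.88  1.93  0.31  1.01  0.8 ] F [-0.5 -0.  -0.7] T [ 0.103 -0.169 -0.021] w 0.0019381084372616128 0.0
```

View pics/miss.png

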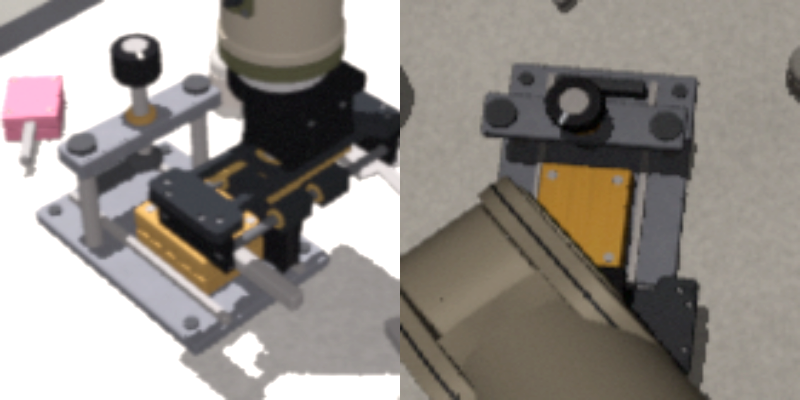

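View pics/w2.png

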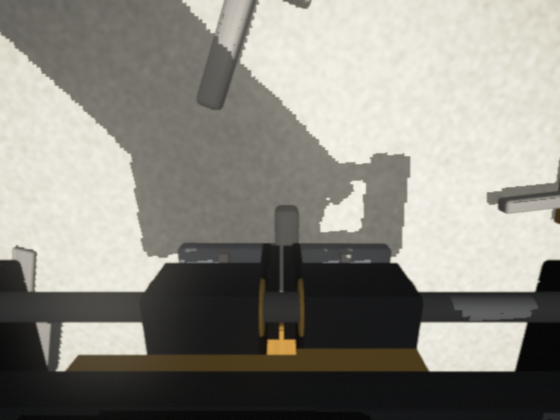

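The handle (end at 287,206) passes under the shut fingers (at col 281), so the tool seems higher than its reading. I'll solve for the offset from the known sizes in the first wrist view, and check handle height in the top and side views.

```bash
python3 - <<'E'
from h import *
from scipy.optimize import least_squares
s,x=st(); d=vision.camera('wrist'); M=d['mount'];K=d['intrinsics']
P0=np.array([.4728,.1616,.1912]); y0=np.radians(173.89)
X0=np.array([[np.cos(y0),np.sin(y0),0],[np.sin(y0),-np.cos(y0),0],[0,0,-1]])
def pl(p,l): c,s_=np.cos(p[2]),np.sin(p[2]); return [p[0]+c*l[0]-s_*l[1],p[1]+s_*l[0]+c*l[1],l[2]]
pr=(.64,.1416,-.108); fk=(.568,.1505,-.108)
W=np.array([pl(pr,(-.15,-.075,.014)),pl(pr,(-.15,.075,.014)),pl(fk,(-.045,-.035,.054)),pl(fk,(-.045,.035,.054)),pl(fk,(-.116,0,.046))])
U=np.array([(217,191),(343,191),(249,232),(311,232),(280.5,163.5)])
def pj(W,P,X):
    c=((W-P)@X-M[:3,3])@M[:3,:3]; q=c@K.T; return q[:,:2]/q[:,2:]
print(pj(W,P0,X0)-U)
f=lambda o:(pj(W,P0+o,X0)-U).ravel()
r1=least_squares(f,np.zeros(3)); print('offset',r1.x,np.abs(r1.fun).max())
S=vision.camera('side')
def sp(X): c=S['R']@X+S['t'];q=S['intrinsics']@c;return q[:2]/q[2]
for dz in (0,.02): print('tip in side crop px',(sp(np.array([.4734,.1604,.0243+dz]))-165)*400/165)
print('handle end/grip',(sp(W[4])-165)*400/165,(sp(np.array(pl(fk,(-.09,0,.046))))-165)*400/165)
print('now, handle end px',pj(W[4:],s['ee_pos'],x),pj(W[4:],s['ee_pos']+[0,0,.018],x))
E
```

```text
t 5.4 p [0.4734 0.1604 0.0323] yaw 173.74 tilt [-0.  0.] q [ 0.36  0.34 -0.88  1.93  0.31  1.01  0.8 ] F [-0.6  0.2  0.4] T [ 0.097 -0.138 -0.029] w 0.0007031704158601232 0.0
[[-2.93620444  1.55427818]
 [ 2.1831257   1.78858211]
 [-1.56286264  0.08611911]
 [ 2.54744643  0.19870065]
 [ 0.10395741  0.81117753]]
offset [-0.00223957  0.00035435  0.01081141] 1.6765234975566727
tip in side crop px [278.43228617 296.4126179 ]
tip in side crop px [278.38700668 278.32718528]
handle end/grip [296.89924885 290.81330619] [273.51865876 273.66356299]
now, handle end px [[282.2904331  213.68327577]] [[282.17870491 204.32587544]]
```

drive_tool([
  [[0, 0, 0], 0],
  [[0, 0, 0], 0],
  [[0, 0, 0], 0],
  [[0, 0, 0], 0],
  [[0, 0, 0], 0],
  [[0, 0.2, 0], 0],
  [[0, 0, -0.5], 0],
  [[0, 0, -0.5], 0],
  [[0, 0, -0.5], 0],
  [[0, 0, 0], 0],
], hand=0)

```text
time: 6.75
ee_pos: [0.473, 0.1623, 0.0168]
eef_rot: [0.055, 0.999, -0.0, -0.0]
ft_force: [0.4, -0.4, 0.0]
width: 0.0853
grip_force: 0.0
```

drive_tool([
  [[0, 0, 0], 0],
  [[0, 0, 0], 0],
  [[0, 0, 0], 0],
  [[0, 0, 0], 0],
  [[0, 0, 0], 0],
  [[0, 0, 0], 0],
  [[0, 0, 0], 0],
  [[0, 0, 0], 0],
  [[0, 0, 0], 0],
  [[0, 0, 0], 0],
], hand=1, newtons=15)

```text
time: 8.0
ee_pos: [0.4734, 0.1623, 0.0173]
eef_rot: [0.055, 0.999, 0.0, -0.0]
ft_force: [-1.1, 0.1, -0.4]
width: 0.0015
grip_force: 0.0
```

```bash
python3 - <<'E'
from h import *
st()
b=vision.camera('side')['color'][200:320,210:330]; c=vision.camera('wrist')['color'][180:380,180:380]
im=np.hstack([cv2.resize(b,(400,400),interpolation=cv2.INTER_CUBIC),cv2.resize(c,(400,400),interpolation=cv2.INTER_CUBIC)])
cv2.imwrite('pics/miss2.png',cv2.convertScaleAbs(im[:,:,::-1],alpha=1.7))
E
```

```text
t 8.0 p [0.4734 0.1623 0.0173] yaw 173.73 tilt [-0.  0.] q [ 0.34  0.37 -0.87  1.94  0.33  0.99  0.78] F [-1.1  0.1 -0.4] T [ 0.1   -0.111  0.023] w 0.0014955844403356337 0.0
```

View pics/miss2.png

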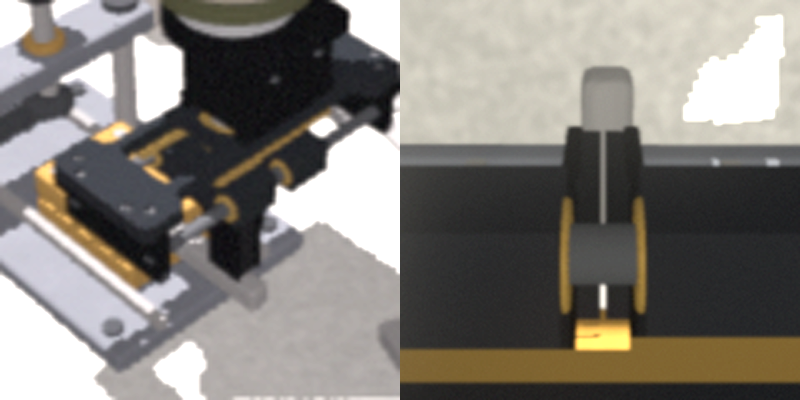

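The tips are still above the handle, at about z 0.04 in the side view (281,282) while the reading says 0.009. The height reading, or the tool length, is off by roughly 30 mm. I'll open and go lower with the force in view.

drive_tool([
  [[0, 0, 0], 0],
  [[0, 0, 0], 0],
  [[0, 0, 0], 0],
  [[0, 0, 0], 0],
  [[0, 0, 0], 0],
  [[0, 0, -0.3], 0],
  [[0, 0, -0.3], 0],
  [[0, 0, -0.3], 0],
  [[0, 0, -0.1], 0],
  [[0, 0, 0], 0],
], hand=0)

```text
time: 9.35
ee_pos: [0.4733, 0.1624, 0.0072]
eef_rot: [0.055, 0.999, 0.0, -0.0]
ft_force: [0.2, 0.0, -0.9]
width: 0.0852
grip_force: 0.0
```

```bash
python3 - <<'E'
from h import *
st()
b=vision.camera('side')['color'][200:320,210:330]; c=vision.camera('wrist')['color'][180:380,120:440]
im=np.hstack([cv2.resize(b,(400,400),interpolation=cv2.INTER_CUBIC),cv2.resize(c,(400,250),interpolation=cv2.INTER_CUBIC)] if 0 else [cv2.resize(b,(400,400),interpolation=cv2.INTER_CUBIC),np.vstack([cv2.resize(c,(400,250)),np.zeros((150,400,3),np.uint8)])])
cv2.imwrite('pics/open3.png',cv2.convertScaleAbs(im[:,:,::-1],alpha=1.7))
E
```

```text
t 9.35 p [0.4733 0.1624 0.0072] yaw 173.74 tilt [-0.  0.] q [ 0.33  0.38 -0.86  1.94  0.35  0.97  0.77] F [ 0.2  0.  -0.9] T [ 0.076 -0.151  0.011] w 0.08521115929554669 0.0
```

View pics/open3.png

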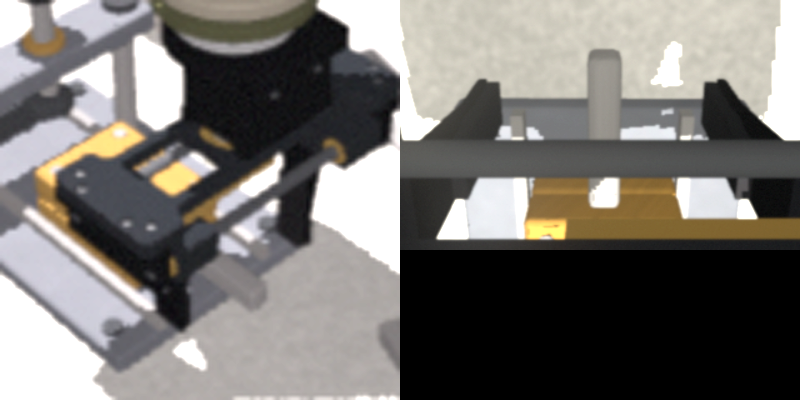

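The fingers straddle the handle evenly (handle col 604, fingers 490 and 715 in the wrist crop). The near fingertip in the side view is at about (264,297).

```bash
python3 - <<'E'
from h import *
S=vision.camera('side')
def sp(X): c=S['R']@X+S['t'];q=S['intrinsics']@c;return np.round(q[:2]/q[2],1)
for y in(.0435,.051,.0585):
  for z in(-.001,.015,.03): 
    print(y,z,[sp(np.array([.4733+.108*y+a*.994,.1624+y*.994-a*.108,z])) for a in(-.0095,.0095)])
E
```

```text
0.0435 -0.001 [array([266.2, 311.6]), array([259.4, 306.1])]
0.0435 0.015 [array([266. , 305.8]), array([259.2, 300.4])]
0.0435 0.03 [array([265.9, 300.3]), array([259. , 294.8])]
0.051 -0.001 [array([263.3, 313.7]), array([256.5, 308.2])]
0.051 0.015 [array([263.1, 307.9]), array([256.3, 302.4])]
0.051 0.03 [array([262.9, 302.4]), array([256. , 296.9])]
0.0585 -0.001 [array([260.3, 315.9]), array([253.6, 310.3])]
0.0585 0.015 [array([260.1, 310.1]), array([253.3, 304.5])]
0.0585 0.03 [array([259.9, 304.5]), array([253., 299.])]
```

drive_tool([
  [[0, 0, -0.3], 0],
  [[0, 0, -0.3], 0],
  [[0, 0, -0.3], 0],
  [[0, 0, -0.2], 0],
  [[0, 0, 0], 0],
  [[0, 0, 0], 0],
  [[0, 0, 0], 0],
  [[0, 0, 0], 0],
  [[0, 0, 0], 0],
  [[0, 0, 0], 0],
])

```text
time: 10.75
ee_pos: [0.4734, 0.1623, -0.0037]
eef_rot: [0.055, 0.999, 0.0, -0.0]
ft_force: [0.0, 0.5, 0.1]
width: 0.0868
grip_force: 0.0
```

drive_tool([
  [[0, 0, 0], 0],
  [[0, 0, 0], 0],
  [[0, 0, 0], 0],
  [[0, 0, 0], 0],
  [[0, 0, 0], 0],
  [[0, 0, 0], 0],
  [[0, 0, 0], 0],
  [[0, 0, 0], 0],
  [[0, 0, 0], 0],
  [[0, 0, 0], 0],
], hand=1, newtons=15)

```text
time: 12.0
ee_pos: [0.4734, 0.1625, -0.0037]
eef_rot: [0.055, 0.999, 0.0, 0.0]
ft_force: [0.5, 0.7, -1.3]
width: 0.0142
grip_force: 15.0
```

Gripped, at a width of 14 mm. Now slide in.

drive_tool([
  [[0.3, -0.033, 0], 0],
  [[0.6, -0.065, 0], 0],
  [[0.7, -0.075, 0], 0],
  [[0.7, -0.075, 0], 0],
  [[0.7, -0.075, 0], 0],
  [[0.7, -0.075, 0], 0],
  [[0.7, -0.075, 0], 0],
  [[0.7, -0.075, 0], 0],
  [[0.5, -0.055, 0], 0],
  [[0.3, -0.033, 0], 0],
])

```text
time: 13.25
ee_pos: [0.5316, 0.1563, -0.0037]
eef_rot: [0.054, 0.999, -0.0, -0.001]
ft_force: [-6.4, 0.1, 6.5]
width: 0.0137
grip_force: 15.0
```

drive_tool([
  [[0.1, -0.011, 0], 0],
  [[0.1, -0.011, 0], 0],
  [[0.1, -0.011, 0], 0],
  [[0.1, -0.011, 0], 0],
  [[0.1, -0.011, 0], 0],
  [[0.1, -0.011, 0], 0],
  [[0.1, -0.011, 0], 0],
  [[0.1, -0.011, 0], 0],
  [[0.1, -0.011, 0], 0],
  [[0.1, -0.011, 0], 0],
])

```text
time: 14.5
ee_pos: [0.5413, 0.1552, -0.0037]
eef_rot: [0.054, 0.999, -0.0, -0.001]
ft_force: [-5.9, -0.3, 5.5]
width: 0.0141
grip_force: 15.0
```

drive_tool([
  [[0.05, -0.005, 0], 0],
  [[0.05, -0.005, 0], 0],
  [[0.05, -0.005, 0], 0],
  [[0.05, -0.006, 0], 0],
  [[0.05, -0.005, 0], 0],
  [[0.05, -0.006, 0], 0],
  [[0.05, -0.005, 0], 0],
  [[0.05, -0.006, 0], 0],
  [[0, 0, 0], 0],
  [[0, 0, 0], 0],
])

```text
time: 15.75
ee_pos: [0.5447, 0.1549, -0.0038]
eef_rot: [0.054, 0.999, -0.0, -0.002]
ft_force: [-9.6, -0.9, 7.9]
width: 0.0135
grip_force: 15.0
```

drive_tool([
  [[0.03, -0.003, 0], 0],
  [[0.03, -0.003, 0], 0],
  [[0.03, -0.003, 0], 0],
  [[0.03, -0.003, 0], 0],
  [[0.03, -0.004, 0], 0],
  [[0, 0, 0], 0],
  [[0, 0, 0], 0],
  [[0, 0, 0], 0],
  [[0, 0, 0], 0],
  [[0, 0, 0], 0],
])

```text
time: 17.0
ee_pos: [0.5447, 0.155, -0.0039]
eef_rot: [0.054, 0.999, -0.001, -0.003]
ft_force: [-16.1, -0.0, 13.1]
width: 0.0139
grip_force: 15.0
```

Home: it has stalled at 0.5447 with about 10 N over the drag. Release partly, then rise.

drive_tool([
  [[0, 0, 0], 0],
  [[0, 0, 0], 0],
  [[0, 0, 0], 0],
  [[0, 0, 0.5], 0],
  [[0, 0, 2], 0],
  [[0, 0, 4], 0],
  [[0, 0, 4], 0],
  [[0, 0, 4], 0],
  [[0, 0, 4], 0],
  [[0, 0, 2], 0],
], hand=0.5)

```text
time: 18.25
ee_pos: [0.5485, 0.1549, 0.2047]
eef_rot: [0.054, 0.999, 0.0, 0.002]
ft_force: [-0.6, 0.7, -0.6]
width: 0.0433
grip_force: 0.0
```

drive_tool([
  [[0, 0, 0], 9],
  [[0, 0, 0], 9],
  [[0, 0, 0], 9],
  [[0, 0, 0], 9],
  [[0, 0, 0], 9],
  [[0, 0, 0], 9],
  [[0, 0, 0], 9],
  [[0, 0, 0], 7],
  [[0, 0, 0], 0],
  [[0, 0, 0], 0],
], hand=0)

```text
time: 19.5
ee_pos: [0.5477, 0.1543, 0.2013]
eef_rot: [-0.527, 0.85, 0.0, -0.0]
ft_force: [-0.8, 0.1, -0.4]
width: 0.0871
grip_force: 0.0
```

```bash
python3 - <<'E'
from h import *
st()
c=vision.camera('top')['color'][145:285,180:300]; w=vision.camera('wrist')['color']
im=np.hstack([cv2.resize(w,(480,360)),cv2.resize(c,(309,360),interpolation=cv2.INTER_CUBIC)])
cv2.imwrite('pics/knob.png',cv2.convertScaleAbs(im[:,:,::-1],alpha=1.3))
E
```

```text
t 19.5 p [0.5477 0.1543 0.2013] yaw -116.42 tilt [-0. -0.] q [ 0.51  0.39 -1.09  1.56  0.35  1.41  2.07] F [-0.8  0.1 -0.4] T [ 0.162 -0.015 -0.032] w 0.08713816605935595 0.0
```

View pics/knob.png

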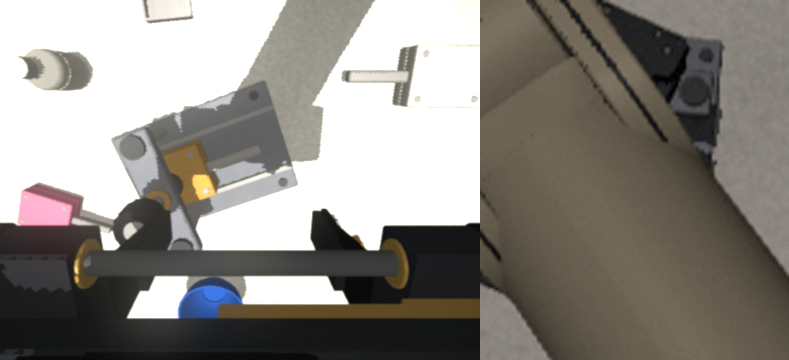

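The flask is home under the bridge. In full-size wrist pixels, the base corners are at (308,97), (346,216) and (132,163), and the knob's top is at about (156,270).

```bash
python3 - <<'E'
from h import *
from scipy.optimize import least_squares
s,x=st(); d=vision.camera('wrist'); M=d['mount'];K=d['intrinsics']
def pl(p,l): c,s_=np.cos(p[2]),np.sin(p[2]); return [p[0]+c*l[0]-s_*l[1],p[1]+s_*l[0]+c*l[1],l[2]]
pr=(.64,.1416,-.108)
W=np.array([pl(pr,(-.15,-.075,.014)),pl(pr,(-.15,.075,.014)),pl(pr,(-.116,0,.046))])
U=np.array([(308,97),(346.5,216),(301,177)])
def pj(W,P,X):
    c=((W-P)@X-M[:3,3])@M[:3,:3]; q=c@K.T; return q[:,:2]/q[:,2:]
print(pj(W,s['ee_pos'],x)-U)
r1=least_squares(lambda o:(pj(W,s['ee_pos']+o,x)-U).ravel(),np.zeros(3)); print('offset',r1.x,r1.fun)
s2=dict(s); 
for dz in (0,.015): s2['ee_pos']=s['ee_pos']+np.r_[0,0,dz]; print('knob',wray(d,s2,x,(156,270),.186))
print('bridge nut px / knob px', pj(np.array([pl(pr,(0,0,.186)),pl(pr,(.018,-.074,.116))]),s['ee_pos'],x))
E
```

```text
t 19.6 p [0.5478 0.1543 0.2013] yaw -116.37 tilt [-0. -0.] q [ 0.51  0.39 -1.09  1.56  0.35  1.41  2.07] F [-0.8 -0.3 -0.2] T [ 0.124 -0.046  0.014] w 0.08691960894016681 0.0
[[-1.7242106  -5.94999801]
 [ 0.20526925 -0.99503121]
 [-0.03566581 -4.72999246]]
offset [-0.00108285 -0.00645233  0.01088156] [-0.85517994  0.28117892 -0.20858921  0.94247827  1.02550718 -1.10982969]
knob [0.6390241  0.14212728 0.186     ]
knob [0.64817263 0.14656933 0.186     ]
bridge nut px / knob px [[154.39450929 269.94896894]
 [125.38005388 161.81657585]]
```

drive_tool([
  [[2, -0.2, 0], 0],
  [[2, -0.2, 0], 0],
  [[2, -0.2, 0], 0],
  [[2, -0.2, 0], 0],
  [[1.4, -0.2, 0], 0],
  [[0, 0, 0], 0],
  [[0, 0, -2.5], 0],
  [[0, 0, -2.5], 0],
  [[0, 0, -1], 0],
  [[0, 0, 0], 0],
])

```text
time: 20.9
ee_pos: [0.6414, 0.1443, 0.1413]
eef_rot: [-0.528, 0.849, 0.0, -0.0]
ft_force: [0.8, 0.1, -0.5]
width: 0.0871
grip_force: 0.0
```

drive_tool([
  [[0, 0, -0.8], 0],
  [[0, 0, -0.8], 0],
  [[0, 0, -0.8], 0],
  [[0, 0, 0], 0],
  [[0, 0, 0], 0],
  [[0, 0, 0], 0],
  [[0, 0, 0], 0],
  [[0, 0, 0], 0],
  [[0, 0, 0], 0],
  [[0, 0, 0], 0],
])

```text
time: 22.15
ee_pos: [0.6418, 0.1443, 0.1173]
eef_rot: [-0.528, 0.849, 0.0, -0.0]
ft_force: [-1.1, 0.7, -1.1]
width: 0.0871
grip_force: 0.0
```

```bash
python3 - <<'E'
from h import *
st()
w=vision.camera('wrist')['color']; b=vision.camera('side')['color'][130:280,150:300]
im=np.hstack([cv2.resize(w,(400,300)),cv2.resize(b,(400,400),interpolation=cv2.INTER_CUBIC)[:300]])
cv2.imwrite('pics/atknob.png',cv2.convertScaleAbs(im[:,:,::-1],alpha=1.4))
E
```

```text
t 22.15 p [0.6418 0.1443 0.1173] yaw -116.26 tilt [-0.  0.] q [ 0.37  0.64 -0.97  1.42  0.53  1.35  2.06] F [-1.1  0.7 -1.1] T [ 0.2   -0.072  0.024] w 0.08712882931384308 0.0
```

View pics/atknob.png

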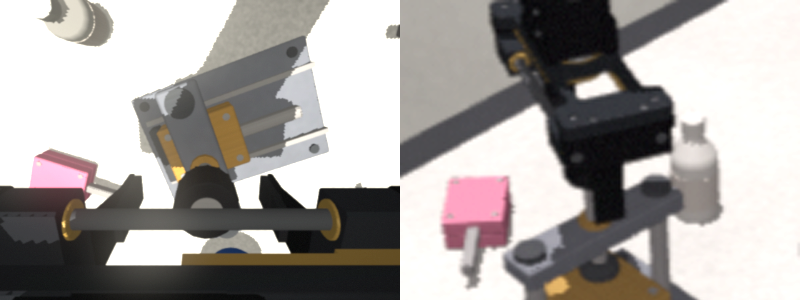

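In the wrist view the knob (col 206) sits between the fingers (138 and 262). The near fingertip in the side view is at about (229,213).

```bash
python3 - <<'E'
from h import *
S=vision.camera('side')
def sp(X): c=S['R']@X+S['t'];q=S['intrinsics']@c;return np.round(q[:2]/q[2],1)
for z in(.11,.13,.145,.16): print(z,[sp(np.array([.6418-.896*a,.1443+.443*a,z])) for a in(.0435,.0585)])
E
```

```text
0.11 [array([227.7, 226.4]), array([230.3, 230.8])]
0.13 [array([227. , 218.3]), array([229.6, 222.6])]
0.145 [array([226.5, 212. ]), array([229.1, 216.4])]
0.16 [array([225.9, 205.7]), array([228.5, 210. ])]
```

drive_tool([
  [[0, 0, 0.3], 0],
  [[0, 0, 0], 0],
  [[0, 0, 0], 0],
  [[0, 0, 0], 0],
  [[0, 0, 0], 0],
  [[0, 0, 0], 0],
  [[0, 0, 0], 0],
  [[0, 0, 0], 0],
  [[0, 0, 0], 0],
  [[0, 0, 0], 0],
], hand=1, newtons=35)

```text
time: 23.55
ee_pos: [0.639, 0.1458, 0.1198]
eef_rot: [-0.529, 0.849, 0.002, -0.002]
ft_force: [-11.1, 0.9, 3.2]
width: 0.0393
grip_force: 35.0
```

```bash
python3 -c "
from h import *
st()"
```

```text
t 23.55 p [0.639  0.1458 0.1198] yaw -116.12 tilt [-0.005  0.   ] q [ 0.37  0.64 -0.97  1.42  0.53  1.36  2.06] F [-11.1   0.9   3.2] T [0.491 2.395 0.032] w 0.03933318828889106 34.999458970778505
```

drive_tool([
  [[-0.27, 0.13, 0], 0],
  [[0, 0, -0.056], -5],
  [[0, 0, -0.056], -5],
  [[0, 0, -0.056], -5],
  [[0, 0, -0.056], -5],
  [[0, 0, -0.056], -5],
  [[0, 0, -0.056], -5],
  [[0, 0, -0.056], -5],
  [[0, 0, -0.033], -3],
  [[0, 0, -0.022], -2],
])

```text
time: 24.8
ee_pos: [0.6399, 0.1449, 0.1159]
eef_rot: [-0.205, 0.979, -0.0, 0.001]
ft_force: [3.5, -2.6, 0.2]
width: 0.0386
grip_force: 35.0
```

```bash
python3 -c "
from h import *
st()"
```

```text
t 24.8 p [0.6399 0.1449 0.1159] yaw -156.38 tilt [ 0.001 -0.001] q [ 0.3   0.59 -0.84  1.43  0.44  1.32  1.41] F [ 3.5 -2.6  0.2] T [-0.232 -0.768  0.18 ] w 0.03861633936278242 34.99939522705972
```

drive_tool([
  [[0, 0, -0.022], -2],
  [[0, 0, -0.022], -2],
  [[0, 0, -0.022], -2],
  [[0, 0, -0.023], -2],
  [[0, 0, -0.022], -2],
  [[0, 0, -0.022], -2],
  [[0, 0, -0.022], -2],
  [[0, 0, -0.023], -2],
  [[0, 0, -0.022], -2],
  [[0, 0, -0.022], -2],
])

```text
time: 26.05
ee_pos: [0.64, 0.1442, 0.1136]
eef_rot: [-0.031, 1.0, -0.001, 0.001]
ft_force: [4.6, -6.0, -1.2]
width: 0.039
grip_force: 35.0
```

```bash
python3 -c "
from h import *
st()"
```

```text
t 26.05 p [0.64   0.1442 0.1136] yaw -176.44 tilt [ 0.001 -0.001] q [ 0.26  0.57 -0.78  1.44  0.4   1.3   1.08] F [ 4.6 -6.  -1.2] T [-0.859 -1.167  0.248] w 0.039021188327202014 34.99921121634543
```

drive_tool([
  [[0.08, -0.1, -0.017], -1.5],
  [[0, 0, -0.017], -1.5],
  [[0, 0, -0.016], -1.5],
  [[0, 0, -0.017], -1.5],
  [[0, 0, -0.017], -1.5],
  [[0, 0, -0.016], -1.5],
  [[0, 0, -0.017], -1.5],
  [[0, 0, -0.017], -1.5],
  [[0, 0, -0.016], -1.5],
  [[0, 0, -0.017], -1.5],
])

```text
time: 27.3
ee_pos: [0.64, 0.1437, 0.1118]
eef_rot: [0.099, 0.995, -0.001, -0.0]
ft_force: [2.0, -4.6, -0.3]
width: 0.0389
grip_force: 35.0
```

```bash
python3 -c "
from h import *
st()"
```

```text
t 27.3 p [0.64   0.1437 0.1118] yaw 168.6 tilt [-0.    -0.001] q [ 0.23  0.55 -0.73  1.44  0.38  1.29  0.84] F [ 2.  -4.6 -0.3] T [-1.193 -0.535  0.153] w 0.038927150362902056 34.99931721948087
```

```bash
cat >> h.py <<'E'
def avg(n=8):
    L=[]
    for i in range(n):
        s=r.read_state(); L.append(np.r_[s['ft_force'],s['torque'][2]]); vision.camera('side')
    L=np.array(L); print('avg',np.round(L.mean(0),3),'sd',np.round(L.std(0),3)); st()
E
python3 -c "
from h import *
avg()"
```

```text
avg [ 1.731 -5.579  0.08   0.126] sd [0.463 0.647 0.433 0.047]
t 27.7 p [0.64   0.1437 0.1118] yaw 168.65 tilt [-0.    -0.001] q [ 0.23  0.55 -0.73  1.44  0.38  1.29  0.84] F [ 2.  -5.3  0.7] T [-1.127 -0.501  0.096] w 0.03877339619426476 34.99982474371791
```

drive_tool([
  [[0.03, -0.1, -0.017], -1.5],
  [[0, 0, -0.017], -1.5],
  [[0, 0, -0.016], -1.5],
  [[0, 0, -0.017], -1.5],
  [[0, 0, -0.017], -1.5],
  [[0, 0, -0.016], -1.5],
  [[0, 0, -0.017], -1.5],
  [[0, 0, -0.017], -1.5],
  [[0, 0, -0.016], -1.5],
  [[0, 0, -0.017], -1.5],
])

```text
time: 28.95
ee_pos: [0.6399, 0.1433, 0.1101]
eef_rot: [0.228, 0.974, -0.0, -0.0]
ft_force: [-1.8, -5.5, 0.1]
width: 0.0394
grip_force: 35.0
```

```bash
python3 -c "
from h import *
avg()"
```

```text
avg [-2.151 -5.307  0.536  0.113] sd [0.318 0.432 0.482 0.048]
t 29.35 p [0.6399 0.1432 0.1101] yaw 153.67 tilt [-0.001 -0.001] q [ 0.2   0.54 -0.68  1.44  0.35  1.28  0.6 ] F [-1.3 -5.2  1.2] T [-1.115  0.352  0.118] w 0.0393337474632533 34.999967347830534
```

drive_tool([
  [[-0.04, -0.1, -0.022], -2],
  [[0, 0, -0.022], -2],
  [[0, 0, -0.022], -2],
  [[0, 0, -0.023], -2],
  [[0, 0, -0.022], -2],
  [[0, 0, -0.022], -2],
  [[0, 0, -0.022], -2],
  [[0, 0, -0.023], -2],
  [[0, 0, -0.022], -2],
  [[0, 0, -0.022], -2],
])

```text
time: 30.6
ee_pos: [0.6396, 0.1425, 0.1079]
eef_rot: [0.394, 0.919, -0.0, -0.0]
ft_force: [-4.1, -2.0, 0.5]
width: 0.0391
grip_force: 35.0
```

```bash
python3 -c "
from h import *
avg(8)"
```

```text
avg [-4.387 -2.232  0.633  0.085] sd [0.682 0.654 0.522 0.064]
t 31.0 p [0.6396 0.1426 0.1079] yaw 133.75 tilt [-0.001 -0.   ] q [ 0.16  0.53 -0.62  1.45  0.31  1.26  0.27] F [-5.  -1.7  0.5] T [-0.416  0.896  0.069] w 0.038993086337777344 34.999886183068156
```

drive_tool([
  [[-0.08, -0.04, -0.022], -2],
  [[0, 0, -0.022], -2],
  [[0, 0, -0.022], -2],
  [[0, 0, -0.023], -2],
  [[0, 0, -0.022], -2],
  [[0, 0, -0.022], -2],
  [[0, 0, -0.022], -2],
  [[0, 0, -0.023], -2],
  [[0, 0, -0.022], -2],
  [[0, 0, -0.022], -2],
])

```text
time: 32.25
ee_pos: [0.6389, 0.1422, 0.1058]
eef_rot: [0.548, 0.837, -0.0, -0.0]
ft_force: [-2.0, -1.1, 0.5]
width: 0.0391
grip_force: 35.0
```

```bash
python3 -c "
from h import *
avg(8)"
```

```text
avg [-1.725 -0.795  0.095  0.1  ] sd [0.649 0.309 0.494 0.043]
t 32.65 p [0.639  0.1421 0.1058] yaw 113.74 tilt [-0. -0.] q [ 0.12  0.51 -0.56  1.46  0.28  1.25 -0.06] F [-1.7 -0.8 -0.4] T [-0.28   0.351  0.092] w 0.03947795544323456 34.9997232388705
```

drive_tool([
  [[-0.03, -0.01, -0.022], -2],
  [[0, 0, -0.022], -2],
  [[0, 0, -0.022], -2],
  [[0, 0, -0.023], -2],
  [[0, 0, -0.022], -2],
  [[0, 0, -0.022], -2],
  [[0, 0, -0.022], -2],
  [[0, 0, -0.023], -2],
  [[0, 0, -0.022], -2],
  [[0, 0, -0.022], -2],
])

```text
time: 33.9
ee_pos: [0.6383, 0.142, 0.1034]
eef_rot: [0.684, 0.729, -0.0, -0.0]
ft_force: [-7.0, -2.1, 0.7]
width: 0.0392
grip_force: 35.0
```

```bash
python3 -c "
from h import *
avg(8)"
```

```text
avg [-5.592 -2.593  1.028  0.218] sd [0.681 0.509 0.395 0.052]
t 34.3 p [0.6383 0.142  0.1034] yaw 93.67 tilt [-0.001 -0.   ] q [ 0.07  0.5  -0.5   1.46  0.24  1.24 -0.39] F [-5.7 -2.4  1.7] T [-0.563  1.066  0.177] w 0.039077085449560886 34.99984122812748
```

drive_tool([
  [[-0.09, -0.04, -0.011], -1],
  [[0, 0, -0.011], -1],
  [[0, 0, -0.011], -1],
  [[0, 0, -0.011], -1],
  [[0, 0, -0.011], -1],
  [[0, 0, 0], 0],
  [[0, 0, 0], 0],
  [[0, 0, 0], 0],
  [[0, 0, 0], 0],
  [[0, 0, 0], 0],
])

```text
time: 35.55
ee_pos: [0.638, 0.1419, 0.1031]
eef_rot: [0.715, 0.699, 0.0, 0.0]
ft_force: [0.9, 1.0, 0.3]
width: 0.0393
grip_force: 35.0
```

```bash
python3 -c "
from h import *
avg(16)"
```

```text
avg [ 1.847  2.092 -0.134  0.22 ] sd [0.634 0.699 0.452 0.026]
t 36.35 p [0.638  0.1418 0.1031] yaw 88.74 tilt [0. 0.] q [ 0.06  0.5  -0.48  1.47  0.24  1.24 -0.47] F [ 2.6  2.4 -0.9] T [ 0.607 -0.669  0.241] w 0.039157028910184154 34.99962715432048
```

drive_tool([
  [[0.02, 0.03, -0.003], -0.3],
  [[0, 0, -0.003], -0.3],
  [[0, 0, -0.003], -0.3],
  [[0, 0, -0.004], -0.3],
  [[0, 0, -0.003], -0.3],
  [[0, 0, -0.003], -0.3],
  [[0, 0, -0.003], -0.3],
  [[0, 0, -0.004], -0.3],
  [[0, 0, -0.003], -0.3],
  [[0, 0, -0.003], -0.3],
])

```text
time: 37.6
ee_pos: [0.6379, 0.1419, 0.1026]
eef_rot: [0.733, 0.68, -0.0, -0.0]
ft_force: [-1.2, 0.7, 0.2]
width: 0.039
grip_force: 35.0
```

```bash
python3 -c "
from h import *
st();avg(12)"
```

```text
t 37.6 p [0.6379 0.1419 0.1026] yaw 85.71 tilt [-0. -0.] q [ 0.06  0.5  -0.47  1.47  0.23  1.23 -0.52] F [-1.2  0.7  0.2] T [0.083 0.178 0.334] w 0.03898617631458135 34.99949938617647
avg [-1.773  0.139  0.444  0.307] sd [0.609 0.638 0.512 0.025]
t 38.2 p [0.638  0.1419 0.1027] yaw 85.74 tilt [-0. -0.] q [ 0.06  0.5  -0.47  1.47  0.23  1.23 -0.52] F [-2.4 -0.2  0.2] T [-0.024  0.368  0.272] w 0.03930773835539445 34.99968026764691
```

drive_tool([
  [[0, 0, -0.003], -0.3],
  [[0, 0, -0.003], -0.3],
  [[0, 0, -0.003], -0.3],
  [[0, 0, -0.004], -0.3],
  [[0, 0, -0.003], -0.3],
  [[0, 0, -0.003], -0.3],
  [[0, 0, -0.003], -0.2],
  [[0, 0, -0.002], -0.2],
  [[0, 0, -0.002], -0.2],
  [[0, 0, -0.001], -0.1],
])

```text
time: 39.45
ee_pos: [0.6379, 0.142, 0.1024]
eef_rot: [0.748, 0.664, -0.0, -0.0]
ft_force: [-5.0, -1.0, 0.1]
width: 0.0388
grip_force: 35.0
```

```bash
python3 -c "
from h import *
st();avg(12)"
```

```text
t 39.45 p [0.6379 0.142  0.1024] yaw 83.23 tilt [-0. -0.] q [ 0.05  0.49 -0.46  1.47  0.23  1.23 -0.56] F [-5.  -1.   0.1] T [-0.263  0.881  0.258] w 0.038780866132790845 34.99972463585436
avg [-4.982 -1.143  0.541  0.316] sd [0.393 0.428 0.479 0.044]
t 40.05 p [0.6379 0.142  0.1024] yaw 83.24 tilt [-0. -0.] q [ 0.05  0.49 -0.46  1.47  0.23  1.23 -0.56] F [-5.6 -1.4  0.4] T [-0.26   0.967  0.325] w 0.038756814958234596 34.99980518594384
```

drive_tool([
  [[0, 0, 0], 0],
  [[0, 0, 0], 0],
  [[0, 0, 0], 0],
  [[0, 0, 0], 0],
  [[0, 0, 0], 0],
  [[0, 0, 1], 0],
  [[0, 0, 2.5], 0],
  [[0, 0, 3], 0],
  [[0, 0, 3], 0],
  [[0, 0, 1.5], 0],
], hand=0)

```text
time: 41.3
ee_pos: [0.6387, 0.1423, 0.2149]
eef_rot: [0.748, 0.664, 0.001, 0.001]
ft_force: [0.0, -0.1, -0.5]
width: 0.0871
grip_force: 0.0
```

drive_tool([
  [[-1, 0, 0.5], 0],
  [[-1, 0, 0], 0],
  [[-2, 0, 0], 0],
  [[-2, 0, 0], 0],
  [[-2, 0, 0], 0],
  [[-2, 0, 0], 0],
  [[-1, 0, 0], 0],
  [[0, 0, 0], 0],
  [[0, 0, 0], 0],
  [[0, 0, 0], 0],
])

```text
time: 42.55
ee_pos: [0.5284, 0.1419, 0.2171]
eef_rot: [0.748, 0.664, -0.0, -0.0]
ft_force: [0.2, 0.5, -0.6]
width: 0.0872
grip_force: 0.0
```

```bash
python3 -c "
from h import *
st(); print(r.close_job())"
```

```text
t 42.55 p [0.5284 0.1419 0.2171] yaw 83.22 tilt [-0.  0.] q [ 0.11  0.19 -0.52  1.61  0.09  1.37 -0.54] F [ 0.2  0.5 -0.6] T [-0.083 -0.117 -0.048] w 0.0871513314035498 0.0
the job is handed in; nothing more can be done
None
```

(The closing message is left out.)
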